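Hook the wide parts tray out from under the bench shelf

TASK

Take the hook tool from its stand and use it to pull the wide parts tray by its ring out from under the clear shelf, until the whole tray lies in front of the shelf; then hang the hook tool upright in the fork of its stand again and let go. Keep the tray on the table all the while and do not touch either tray with the gripper or the arm; leave the narrow tray and the loose things on the mat (pliers, wheel, gear motor, circuit board, battery) where they are.

Things in the scene. Friction and masses are not known exactly. Their poses are not given: they have to be found in the camera images.
- tool_grip (a point): Centre of the hook tool's wooden handle (loose tool, 0.12 kg): a square bar 24 x 24 mm, 70 mm long along z (up when hanging in the stand); x and y are square to its flat sides. Below it a steel collar 44 mm across, 5 mm thick, underside 40 mm below this point, then a 6 mm shank along -z ending in an open J-hook. At the start it hangs in its stand, axes along those of the stand.
- tool_hook (a point): Middle of the J-hook's bend, axes as tool_grip, at (-10,0,-167) mm from it. 6 mm round bar; the centre line relative to tool_grip runs (0,0,-166), (-5,0,-170), free point (-19,0,-161), so it opens to -x and spans 25 mm in x, 6 mm in y. Its last leg lies level when the tool leans about 33 degrees, handle towards -x.
- wide_tray_ring (a point): Centre of the wide tray's steel pull ring, fixed to the tray, level, 32 mm above the table, inner diameter 44 mm, wire 5 mm. The tray is a loose open grey box, 0.2 to 0.45 kg, 100 long, 120 wide, 50 mm high, with white gear motors in it. x points from ring to tray: front wall 25 mm, back wall 125 mm along +x. At the start the ring is under the shelf, about 15 to 23 mm behind its front edge.
- wide_tray_back_left (a point): Back left corner of the wide tray, half-way up (25 mm above its underside); same axes as the tray
- wide_tray_back_right (a point): Back right corner of the wide tray, half-way up; same axes as the tray
- narrow_tray_ring (a point): Centre of the ring of the other tray, which stands beside the wide one under the shelf, either to its left or right: the same tray and ring but only 90 mm wide, with battery cells in it. To be left alone.
- riser_front (a point): Middle of the shelf's front lower edge, 110 mm above the table. A fixed clear plastic riser, 340 wide (y), 170 deep (along +x), 6 mm thick, with side walls at its ends, open in front and behind. x points squarely into the shelf; trays come out along -x. Things up to 75 mm tall are fixed on it, from 85 mm behind the edge.
- stand_seat (a point): Middle of the fork of the tool's fixed stand, on its upper face, 150 mm above the table: the middle of the collar's underside rests here, the shank hanging through the slot. Fork: level plate 60 x 60 x 5 mm, slot 16 mm wide, open to -x, ending 8 mm past this point in +x. Base 90 x 80 x 10 mm; a column behind the fork 28 to 42 mm in +x.
- pliers: Folding pliers lying on the mat, 150 mm long, 14 mm high; origin at the pivot's underside. Loose bystander.
- wheel: Small toy-car wheel lying flat, 64 mm across, 16 mm high; origin at the centre of its underside. Loose bystander.
- motor: Small white gear motor lying on the mat, 76 mm long, 22 mm wide, 18 mm high; origin under it. Loose bystander.
- circuit_board: Small green circuit board, 55 x 30 mm, 12 mm high; origin under it. Loose bystander.
- battery: Red battery cell standing upright, 18 mm across, 66 mm tall; origin under it. Loose bystander.
- iron_stand: Fixed soldering-iron stand, base 90 x 80 mm, 105 mm tall, origin under its middle. It stands on one side of the table and the hook's stand on the other; which side is which varies.

How it is judged:
By the outcome, as a careful person would: the job done as asked, in the order asked, and still so for the second after the job is handed in, with the robot touching nothing.
It also fails if it takes over 72 s, if anything falls off the work surface, if the arm or the gripper's body presses on something with over 40 N, if the wrist force passes 120 N, or if a joint passes its speed limit or range.

ROBOT

A 6-joint arm with a two-finger parallel gripper is mounted at the origin on the work surface. World frame = base frame: x ahead of the robot, y to its left, z up, the work surface at z = 0. Lengths are in m, angles in degrees, forces in N, time in s.
With the tool pointing down it reaches from about 0.35 to 0.85 m from the base axis. Payload 8.1 kg.
Tool frame: the origin (TCP) lies at the very end of the fingers, on their centre line; the grasp point (between the pads) lies 19 mm behind it; z points along the fingers, y is the line along which they close (so a half turn about z gives the same grasp; the last joint's range is limited). The gripper opens to 85 mm and grips with 20 to 120 N. Pads are 22 mm wide; open, the fingers measure 114 mm over their backs; the gripper's body (76 mm by 85 mm) begins 54 mm behind the grasp point. The pads swing forward as they close: fully open they stand 13 mm farther back than shut.
Start: joints at [64.779, 7.471, 85.268, -0, 87.261, -4.893], TCP at [0.208, 0.563, 0.231] pointing down, gripper open.
Joint ranges: [-169.43, 169.43], [-51.17, 129.36], [1.28, 143.12], [-76.62, 256.62], [0, 156.53], [-152.29, 152.29]. Speed limits (degrees/s): [136.94, 136.94, 159.86, 180, 180, 180].

INTERFACE

Orientations are given as [roll, pitch, yaw] about the fixed x, y, z axes, in that order (R = Rz(yaw) Ry(pitch) Rx(roll)).
In Python, from cell import arm gives the robot as it stands.
- The arm moves only by the shell command python3 -m handwheel 'ROWS' [FORCE]. ROWS is JSON, a list of rows, each a list of 7 numbers: the shift along the world's x, y, z in m, then the turn, a rotation vector about the world's x, y, z in degrees, then the closure, from -1 (fully open) to 1 (shut). In form: [[dx, dy, dz, wx, wy, wz, hand], ...]. A call has 1 to 5 rows; each row is the pose to reach, as a shift and turn from the pose commanded when the call began; what a row does not reach only later rows make up. A row lasts 1/12 s, in which the tool goes at most 41.7 mm and 7.16 degrees, less where a joint would pass 70% of its speed; a pose out of reach is approached as far as the arm can. A call with a gripper value outside its range is refused whole. The fingers move at their own pace and stop on an object; FORCE is the grip in N (left out, the last holds). Time passes only in rows, so rows that repeat a pose let the fingers close. It gives the time, the measured TCP pose, the force, the opening and the grip force at its end, in the units of the state.
- arm.read_state(): the state, without advancing time (a new reading comes with each control period).
- arm.snapshot(name): name is "scene" or "top"; returns a dict with "frame" (480x640x3 uint8, red, green, blue), "fx", "fy", "cx", "cy" (pixels), "camera_from_world" (4x4, takes a point from world to camera coordinates). Camera axes: x right, y down, z forward; pixel columns grow to the right and rows downward; lengths in m; the calibration is good to about 2 mm. A picture is of the moment at which its call begins. There is no depth.
- arm.close_job(): hands the job in; it is judged then, once.
The state is a dict: "clock": time; "joints": joint angles; "joint_velocities": joint speeds; "joint_efforts": joint torques, N m; "ee_pos": TCP position; "eef_rot": TCP orientation; "force": force on the tool from outside, world axes, zero at the start; "torque": the same for the moment, N m; "width": finger opening in m; "gripper_force": force on a finger pad.
Only numpy, scipy, OpenCV 4.12 (cv2) and the standard library are available. Lean on these libraries where they do the work, as an engineer would, in place of code of your own. Each camera call takes 0.05 s, during which the arm holds its last target. There are 200 camera calls.

## Working session

There is one attempt and no reset: what is moved stays moved. The work goes in short steps, Python scripts to look and compute and a shell command to move; the robot and the scene stay as the last step left them, time stands still between calls to the robot, and variables do not carry over. Pictures are saved under pics/ and viewed, at most 10 in all, crops included, and the job is handed in when it is done.

```bash
mkdir -p pics; ls
python3 - <<'E'
from cell import arm
import cv2,json,numpy as np
print(arm.read_state())
for n in("scene","top"):
    s=arm.snapshot(n); cv2.imwrite(f"pics/{n}0.png",s["frame"][:,:,::-1])
    print(n,s["fx"],s["fy"],s["cx"],s["cy"],np.round(s["camera_from_world"],4).tolist())
E
```

```text
pics
{'clock': 0.0, 'joints': array([ 6.47795754e+01,  7.51342796e+00,  8.53322313e+01, -8.62965600e-04,
        8.72622656e+01, -4.89228255e+00]), 'joint_velocities': array([ 0.09063804,  0.05993031, -0.02489265,  0.06653826, -0.12510702,
        0.07942194]), 'joint_efforts': array([-3.34514072e-03, -5.69383335e+01, -5.00571477e+01, -4.63594879e-04,
        1.43153826e-02,  1.65097696e-07]), 'ee_pos': array([0.20816862, 0.562118  , 0.23023367]), 'eef_rot': array([-1.79892395e+02, -8.34535710e-03,  1.59671892e+02]), 'force': array([ 0.34937176, -0.04512291, -0.70300812]), 'torque': array([ 0.05717965,  0.01745235, -0.00920533]), 'gripper_force': 0.0, 'width': 0.08527994225356025}
scene 506.11393667251053 506.11393667251053 316.3160464727812 243.5848211183287 [[0.4362, 0.8998, -0.0122, -0.2612], [0.5007, -0.254, -0.8275, -0.172], [-0.7477, 0.3549, -0.5613, 1.613], [0.0, 0.0, 0.0, 1.0]]
top 599.5396418866844 599.5396418866844 316.49981962950625 238.9351993919744 [[-0.0233, -0.9997, 0.0079, -0.0113], [-0.9807, 0.0213, -0.1942, 0.5917], [0.194, -0.0122, -0.9809, 1.2193], [0.0, 0.0, 0.0, 1.0]]
```

View pics/scene0.png

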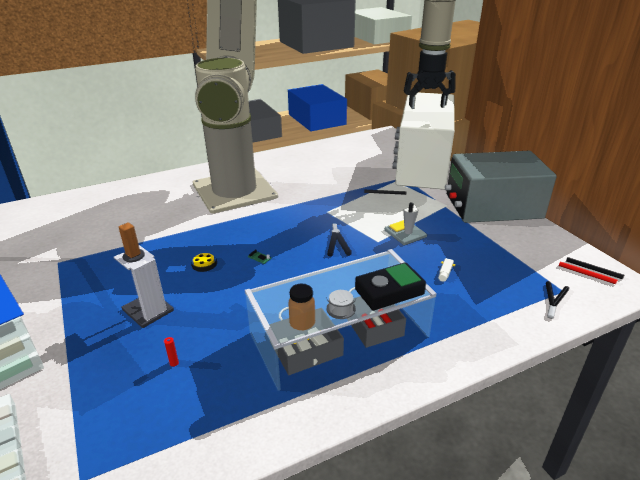

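View pics/top0.png

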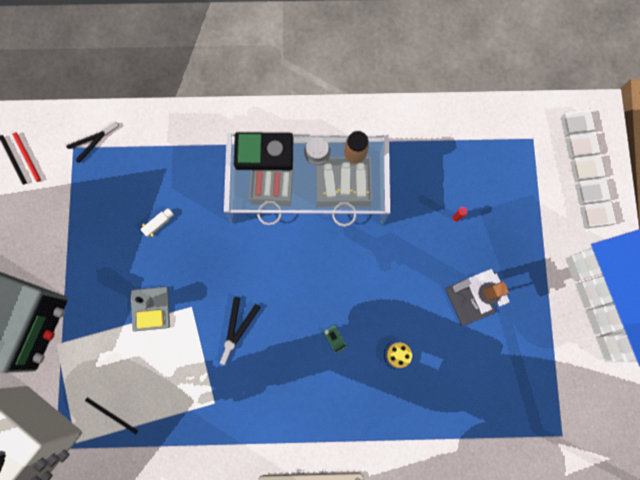

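The scene view shows the hook tool in its stand at left (~(130,240)), and the shelf at (340,320) with the wide tray (white motors) on its left. In the top view the wide ring is at (344,214), the narrow ring at (269,213), the shelf's front edge runs along row ~212, and the tool handle is at (494,291). I'll enlarge the stand and the rings.

Run:
```python
import cv2,numpy as np
t=cv2.imread("pics/top0.png");s=cv2.imread("pics/scene0.png")
def crop(i,x,y,w,h,k):
    o=cv2.resize(i[y:y+h,x:x+w],None,fx=k,fy=k,interpolation=cv2.INTER_CUBIC)
    for a in range(0,w,10): cv2.putText(o,str((x+a)) if a%20==0 else "|",(a*k,8),0,.3,(0,255,255),1)
    for b in range(0,h,10): cv2.putText(o,str(y+b)+"-",(0,b*k+3),0,.3,(0,255,255),1)
    return o
A=crop(t,220,125,180,100,4)  #720x400
cv2.imwrite("pics/a.png",A)
B=crop(t,440,260,80,70,5);C=crop(s,110,215,80,120,5)
o=np.zeros((600,800,3),np.uint8);o[:350,:400]=B;o[:600,400:]=C
cv2.imwrite("pics/b.png",o)
```

```text
(no output)
```

View pics/a.png

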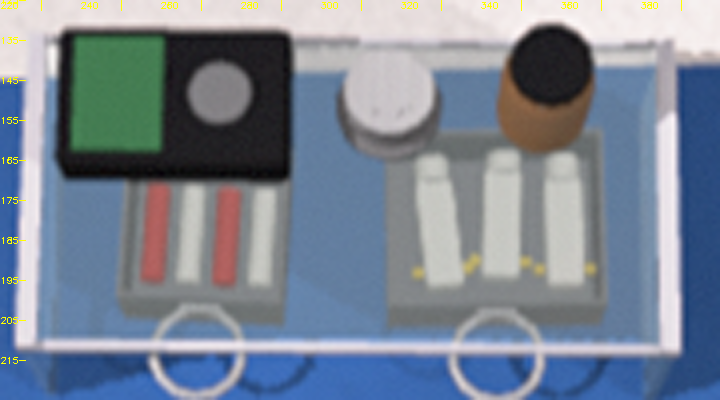

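View pics/b.png

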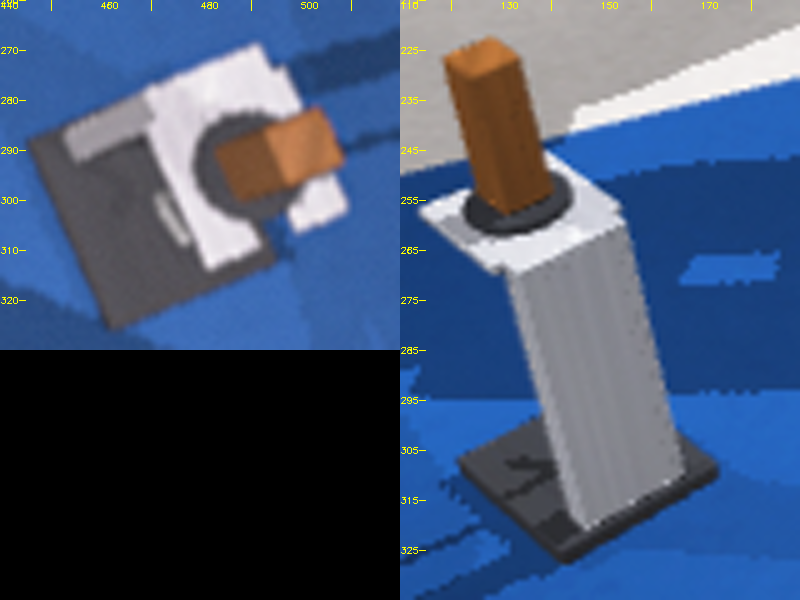

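The crops give these top-view pixels. The wide ring's centre is at about (344.2,214.2) and its tray's front-top corners at about (317,201) and (371,201). The shelf's front edge runs from (224.5,211.5) to (390,213). Fork plate corners are at (469,278), (491,269), (509,301) and (481,313.5), with the slot opening at about (495,307). The handle's top is centred at about (501,289).

```bash
cat > h.py <<'E'
import numpy as np
from cell import arm
def ray(s,uv,z):
    T=np.array(s["camera_from_world"]);R=T[:3,:3];c=-R.T@T[:3,3]
    d=R.T@np.array([(uv[0]-s["cx"])/s["fx"],(uv[1]-s["cy"])/s["fy"],1]);return c+d*(z-c[2])/d[2]
def proj(s,p):
    T=np.array(s["camera_from_world"]);q=T[:3,:3]@np.array(p)+T[:3,3]
    return np.round([s["fx"]*q[0]/q[2]+s["cx"],s["fy"]*q[1]/q[2]+s["cy"]],1)
E
python3 - <<'E'
from h import *
t=arm.snapshot("top");s=arm.snapshot("scene")
def P(n,uv,z,c=t): print(n,np.round(ray(c,uv,z),4))
P("wring",(344.2,214.2),.032);P("nring",(269,212.5),.032)
P("edgeL .11",(224.5,212.2),.11);P("edgeR",(390,213.5),.11)
for uv in((317.5,198.5),(370.5,199)):P("tray front top",uv,.05)
for uv in((469,278),(491,269),(509,301),(481,313.5)):P("plate",uv,.15)
P("slot",(495,307),.15);P("collar",(488.5,292),.155)
for uv in((493.4,286.2),(504.4,281.4),(509,292),(497,297)):P("handle top",uv,.225)
for uv in((118.7,227),(127.5,222.7),(134,226.5),(126,231)):P("handle top scene",uv,.225,s)
P("handle base corner",(131,258),.155,s)
P("batt",(460,215),.05);P("wheel",(399,355),.01)
E
```

```text
wring [ 0.6505 -0.0869  0.032 ]
nring [0.6578 0.0779 0.032 ]
edgeL .11 [0.6412 0.1641 0.11  ]
edgeR [ 0.6312 -0.1767  0.11  ]
tray front top [ 0.6824 -0.0289  0.05  ]
tray front top [ 0.6789 -0.1441  0.05  ]
plate [ 0.4889 -0.3194  0.15  ]
plate [ 0.5057 -0.3639  0.15  ]
plate [ 0.4424 -0.3938  0.15  ]
plate [ 0.4195 -0.3376  0.15  ]
slot [ 0.4314 -0.3657  0.15  ]
collar [ 0.4602 -0.3539  0.155 ]
handle top [ 0.4635 -0.3428  0.225 ]
handle top [ 0.4719 -0.3636  0.225 ]
handle top [ 0.4523 -0.3704  0.225 ]
handle top [ 0.4437 -0.3478  0.225 ]
handle top scene [ 0.4621 -0.3691  0.225 ]
handle top scene [ 0.4532 -0.3507  0.225 ]
handle top scene [ 0.4741 -0.3413  0.225 ]
handle top scene [ 0.4841 -0.3583  0.225 ]
handle base corner [ 0.4753 -0.3621  0.155 ]
batt [ 0.639  -0.3366  0.05  ]
wheel [ 0.3447 -0.1952  0.01  ]
```

Fork seat estimate: (0.461, -0.354), yaw ~20.5°. Wide ring: (0.651, -0.087), and the shelf axis has yaw ~-1.7°. I'll grasp the handle from above, closing along its x.

```bash
python3 -m handwheel '[[0.014,-0.03,0.014,0,0,-3.3,-1],[0.028,-0.06,0.028,0,0,-6.6,-1],[0.042,-0.09,0.042,0,0,-9.9,-1],[0.056,-0.12,0.056,0,0,-13.2,-1],[0.07,-0.15,0.07,0,0,-16.5,-1]]' 
python3 -m handwheel '[[0.014,-0.03,0,0,0,-3.3,-1],[0.028,-0.06,0,0,0,-6.6,-1],[0.042,-0.09,0,0,0,-9.9,-1],[0.056,-0.12,0,0,0,-13.2,-1],[0.07,-0.15,0,0,0,-16.5,-1]]' 
python3 -m handwheel '[[0.014,-0.03,0,0,0,-3.3,-1],[0.028,-0.06,0,0,0,-6.6,-1],[0.042,-0.09,0,0,0,-9.9,-1],[0.056,-0.12,0,0,0,-13.2,-1],[0.07,-0.15,0,0,0,-16.2,-1]]'
```

```text
clock: 0.62
ee_pos: [0.2786, 0.4112, 0.3016]
eef_rot: [-180.0, 0.0, 143.0]
force: [0.8, -1.1, 0.3]
width: 0.0855
gripper_force: 0.0
clock: 1.03
ee_pos: [0.3487, 0.2611, 0.3013]
eef_rot: [180.0, 0.0, 126.5]
force: [0.3, 0.0, -0.1]
width: 0.0851
gripper_force: 0.0
clock: 1.45
ee_pos: [0.4187, 0.1111, 0.3013]
eef_rot: [180.0, 0.0, 110.3]
force: [1.4, 0.6, -0.5]
width: 0.0856
gripper_force: 0.0
```

```bash
cat > ov.py <<'E'
import cv2,sys
from h import *
def box(s,o,p,yaw,xs,ys,z,col):
    c,sn=np.cos(np.radians(yaw)),np.sin(np.radians(yaw))
    q=[proj(s,(p[0]+c*x-sn*y,p[1]+sn*x+c*y,z)) for x,y in((xs[0],ys[0]),(xs[1],ys[0]),(xs[1],ys[1]),(xs[0],ys[1]))]
    cv2.polylines(o[0],[np.int32((np.array(q)+.5-o[1])*o[2])],True,col,1)
E
python3 - <<'E'
from ov import *
out=np.zeros((600,800,3),np.uint8)
for i,(n,org,w) in enumerate((("top",(445,260),(66,70)),("scene",(105,215),(66,100)))):
    s=arm.snapshot(n);f=s["frame"][:,:,::-1];k=6
    c=cv2.resize(f[org[1]:org[1]+w[1],org[0]:org[0]+w[0]],None,fx=k,fy=k,interpolation=cv2.INTER_NEAREST).copy()
    o=(c,np.array(org),k);p=(.461,-.3545);y=20.5
    box(s,o,p,y,(-.03,.03),(-.03,.03),.15,(0,0,255))
    box(s,o,p,y,(-.012,.012),(-.012,.012),.225,(0,255,0))
    box(s,o,p,y,(-.03,.008),(-.008,.008),.15,(255,255,0))
    out[:c.shape[0],i*400:i*400+c.shape[1]]=c
cv2.imwrite("pics/ov1.png",out)
E
```

```text
(no output)
```

View pics/ov1.png

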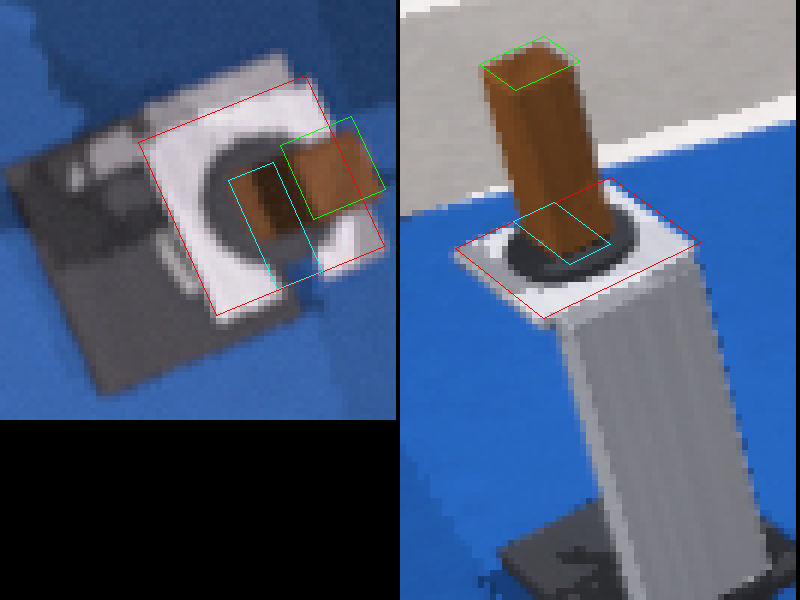

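The overlay shows the estimate is within about 2 mm: plate and slot match, with the real position ~2 mm towards -x. I'll go above the handle and descend.

```bash
for i in 1 2 3; do :; done
python3 -m handwheel '[[0.003,-0.031,0,0,0,0,-1],[0.005,-0.062,0,0,0,0,-1],[0.008,-0.093,0,0,0,0,-1],[0.011,-0.124,0,0,0,0,-1],[0.0135,-0.155,0,0,0,0,-1]]' >/dev/null
python3 -m handwheel '[[0.003,-0.031,0,0,0,0,-1],[0.005,-0.062,0,0,0,0,-1],[0.008,-0.093,0,0,0,0,-1],[0.011,-0.124,0,0,0,0,-1],[0.0135,-0.155,0,0,0,0,-1]]' >/dev/null
python3 -m handwheel '[[0.003,-0.031,0,0,0,0,-1],[0.005,-0.062,0,0,0,0,-1],[0.008,-0.093,0,0,0,0,-1],[0.011,-0.124,0,0,0,0,-1],[0.0135,-0.155,0,0,0,0,-1]]'
python3 -m handwheel '[[0,0,-0.02,0,0,0,-1],[0,0,-0.04,0,0,0,-1],[0,0,-0.06,0,0,0,-1],[0,0,-0.08,0,0,0,-1],[0,0,-0.095,0,0,0,-1]]'
python3 -m handwheel '[[0,0,-0.01,0,0,0,-1],[0,0,-0.02,0,0,0,-1],[0,0,-0.03,0,0,0,-1],[0,0,-0.034,0,0,0,-1],[0,0,-0.034,0,0,0,-1]]'
```

```text
clock: 2.8
ee_pos: [0.4593, -0.3532, 0.301]
eef_rot: [180.0, -0.0, 110.5]
force: [0.4, 1.1, 0.2]
width: 0.0856
gripper_force: 0.0
clock: 3.22
ee_pos: [0.4587, -0.3512, 0.2039]
eef_rot: [-179.9, -0.1, 110.5]
force: [-0.1, -0.4, -0.2]
width: 0.0854
gripper_force: 0.0
clock: 3.63
ee_pos: [0.4586, -0.3519, 0.1713]
eef_rot: [-180.0, -0.1, 110.5]
force: [-0.6, 0.2, -0.1]
width: 0.0853
gripper_force: 0.0
```

```bash
python3 -m handwheel '[[0,0,0,0,0,0,0],[0,0,0,0,0,0,0.3],[0,0,0,0,0,0,0.5],[0,0,0,0,0,0,1],[0,0,0,0,0,0,1]]' 60
python3 -m handwheel '[[0,0,0,0,0,0,1],[0,0,0,0,0,0,1],[0,0,0,0,0,0,1],[0,0,0,0,0,0,1],[0,0,0,0,0,0,1]]' 60
```

```text
clock: 4.05
ee_pos: [0.4591, -0.3526, 0.1729]
eef_rot: [180.0, 0.0, 110.5]
force: [0.3, -0.4, 0.6]
width: 0.0253
gripper_force: 0.3
clock: 4.47
ee_pos: [0.4591, -0.3526, 0.1729]
eef_rot: [180.0, 0.0, 110.5]
force: [-0.9, 0.2, 5.4]
width: 0.0235
gripper_force: 59.5
```

```bash
python3 -m handwheel '[[0,0,0,0,0,0,1],[0,0,0.003,0,0,0,1],[0,0,0.008,0,0,0,1],[0,0,0.014,0,0,0,1],[0,0,0.018,0,0,0,1]]' 100
python3 -m handwheel '[[0,0,0,0,0,0,1],[-0.009,-0.0035,0,0,0,0,1],[-0.019,-0.007,0,0,0,0,1],[-0.028,-0.0105,0,0,0,0,1],[-0.0375,-0.014,0,0,0,0,1]]'
python3 -m handwheel '[[-0.012,-0.0045,0,0,0,0,1],[-0.024,-0.009,0,0,0,0,1],[-0.03,-0.0115,0.02,0,0,0,1],[-0.03,-0.0115,0.045,0,0,0,1],[-0.03,-0.0115,0.07,0,0,0,1]]'
```

```text
clock: 4.88
ee_pos: [0.4589, -0.3523, 0.1908]
eef_rot: [-180.0, -0.0, 110.5]
force: [-0.2, -0.3, -0.0]
width: 0.0227
gripper_force: 97.8
clock: 5.3
ee_pos: [0.42, -0.3666, 0.1899]
eef_rot: [-180.0, -0.0, 110.5]
force: [0.2, -0.1, -1.1]
width: 0.0229
gripper_force: 97.9
clock: 5.72
ee_pos: [0.3894, -0.378, 0.2603]
eef_rot: [-179.9, -0.1, 110.4]
force: [0.7, -0.1, -0.7]
width: 0.023
gripper_force: 97.9
```

```bash
python3 -m handwheel '[[0.008,0.029,0,0,0,-2.2,1],[0.016,0.059,0,0,0,-4.4,1],[0.024,0.088,0,0,0,-6.6,1],[0.032,0.118,0,0,0,-8.8,1],[0.04,0.147,0,0,0,-11.1,1]]' >/dev/null
python3 -m handwheel '[[0.008,0.029,0,0,0,-2.2,1],[0.016,0.059,0,0,0,-4.4,1],[0.024,0.088,0,0,0,-6.6,1],[0.032,0.118,0,0,0,-8.8,1],[0.04,0.147,0,0,0,-11.1,1]]' >/dev/null
python3 -m handwheel '[[0.004,0,0,-0.1,-4,0,1],[0.008,0,0,-0.3,-9,0,1],[0.012,0,0,-0.4,-14,0,1],[0.016,0,0,-0.6,-19,0,1],[0.02,0,0,-0.7,-24,0,1]]'
python3 -m handwheel '[[0,0,-0.01,-0.1,-4,0,1],[0,0,-0.03,-0.2,-7,0,1],[0,0,-0.05,-0.3,-9,0,1],[0,0,-0.065,-0.3,-9,0,1],[0,0,-0.079,-0.3,-9,0,1]]'
python3 - <<'E'
from ov import *
st=arm.read_state();print(st["ee_pos"],st["eef_rot"],st["joints"])
from scipy.spatial.transform import Rotation as Ro
R=Ro.from_euler("xyz",st["eef_rot"],degrees=True).as_matrix()
# tool frame axes in TCP frame: tool z=-tcp z, tool x=tcp y
z=-R[:,2];x=R[:,1];
if x[0]<0:x=-x
y=np.cross(z,x)
G=st["ee_pos"]+.017*z-.0018*y
pts=[G+x*a+z*b for a,b in((0,.035),(0,-.04),(0,-.166),(-.005,-.170),(-.019,-.161))]
print(np.round(pts,4))
out=np.zeros((600,800,3),np.uint8)
for i,(n,org,w) in enumerate((("top",(300,190),(80,120)),("scene",(280,255),(80,120)))):
    s=arm.snapshot(n);f=s["frame"][:,:,::-1];k=5;cv2.imwrite(f"pics/{n}2.png",f)
    c=cv2.resize(f[org[1]:org[1]+w[1],org[0]:org[0]+w[0]],None,fx=k,fy=k,interpolation=cv2.INTER_CUBIC).copy()
    q=[(proj(s,p)+.5-org)*k for p in pts];print(n,[proj(s,p).tolist() for p in pts])
    for a,b in zip(q,q[1:]):cv2.line(c,tuple(map(int,a)),tuple(map(int,b)),(0,255,0),1)
    rg=np.array([(proj(s,(.6515+.0245*np.cos(t),-.087+.0245*np.sin(t),.032))+.5-org)*k for t in np.linspace(0,6.28,30)])
    cv2.polylines(c,[np.int32(rg)],True,(0,0,255),1)
    out[:c.shape[0],i*400:i*400+c.shape[1]]=c
cv2.imwrite("pics/ov2.png",out)
E
```

```text
clock: 6.97
ee_pos: [0.4914, -0.0845, 0.2607]
eef_rot: [155.7, 0.1, 88.3]
force: [0.2, 0.9, -0.7]
width: 0.0228
gripper_force: 98.4
clock: 7.38
ee_pos: [0.49, -0.0846, 0.1792]
eef_rot: [147.0, 0.0, 88.2]
force: [-0.7, -0.3, -0.5]
width: 0.023
gripper_force: 98.3
[ 0.48995277 -0.08457826  0.17923127] [1.47020376e+02 4.33029052e-02 8.82023996e+01] [-24.77127756 -42.51998481 137.02667535  14.88964677  55.54371536
 -28.15241644]
[[ 0.4616 -0.0855  0.2229]
 [ 0.5024 -0.0868  0.1599]
 [ 0.571  -0.089   0.0542]
 [ 0.5689 -0.089   0.0482]
 [ 0.5523 -0.0884  0.0481]]
top [[352.3, 290.5], [350.1, 273.1], [346.9, 248.0], [346.8, 249.4], [346.8, 257.1]]
scene [[252.9, 196.5], [261.0, 229.6], [274.5, 284.8], [274.3, 286.4], [271.8, 282.2]]
```

View pics/ov2.png

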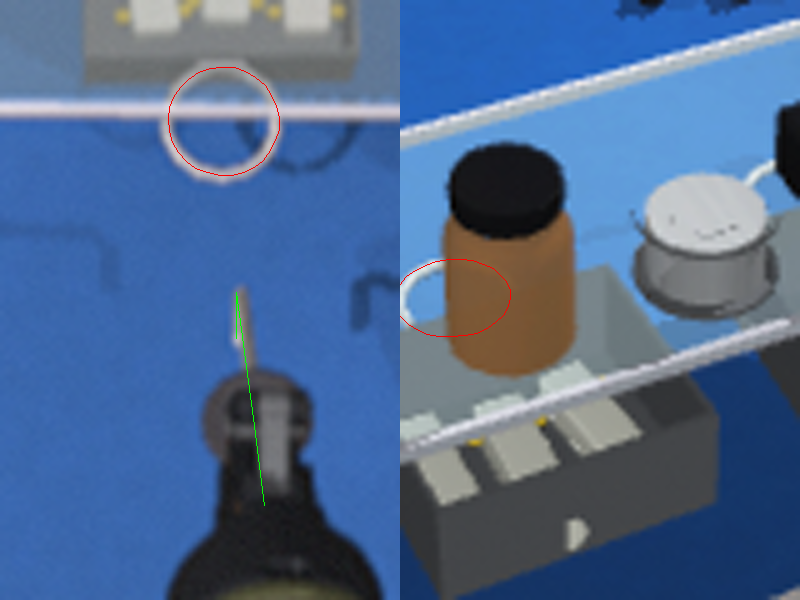

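The overlay matches the picture: the hook is at about (347.7,248) to (347,258), and the ring centre is at (344.2,214.6), within 1–2 mm of prediction. I'll advance 89 mm with +3.5 mm in y, then look before descending.

```bash
python3 -m handwheel '[[0.012,0,0.002,0,0,0,1],[0.028,0.001,0.003,0,0,0,1],[0.044,0.0015,0.003,0,0,0,1],[0.058,0.002,0.003,0,0,0,1],[0.068,0.0025,0.003,0,0,0,1]]'
python3 -m handwheel '[[0.008,0.0005,0,0,0,0,1],[0.015,0.001,0,0,0,0,1],[0.021,0.001,0,0,0,0,1],[0.021,0.001,0,0,0,0,1],[0.021,0.001,0,0,0,0,1]]'
cat > look.py <<'E'
import sys
from ov import *
from scipy.spatial.transform import Rotation as Ro
def look(name,orgs,k=5,ring=(.651,-.086)):
    st=arm.read_state();R=Ro.from_euler("xyz",st["eef_rot"],degrees=True).as_matrix()
    z=-R[:,2];x=R[:,1]*np.sign(R[0,1]);y=np.cross(z,x);G=st["ee_pos"]+.017*z-.003*y
    pts=[G+x*a+z*b for a,b in((0,.035),(0,-.04),(0,-.166),(-.005,-.170),(-.019,-.161))];print(np.round(pts[2:],4),np.round(st["joints"],1))
    out=np.zeros((600,800,3),np.uint8)
    for i,(n,org) in enumerate(orgs):
        s=arm.snapshot(n);f=s["frame"][:,:,::-1];w=(400//k,600//k);cv2.imwrite(f"pics/{n}_{name}.png",f)
        c=cv2.resize(f[org[1]:org[1]+w[1],org[0]:org[0]+w[0]],None,fx=k,fy=k,interpolation=cv2.INTER_CUBIC).copy()
        q=[(proj(s,p)+.5-org)*k for p in pts]
        for a,b in zip(q,q[1:]):cv2.line(c,tuple(map(int,a)),tuple(map(int,b)),(0,255,0),1)
        rg=np.array([(proj(s,(ring[0]+.0245*np.cos(t),ring[1]+.0245*np.sin(t),.032))+.5-org)*k for t in np.linspace(0,6.28,30)])
        if ring[0]>0: cv2.polylines(c,[np.int32(rg)],True,(0,0,255),1)
        out[:c.shape[0],i*400:i*400+c.shape[1]]=c
    cv2.imwrite(f"pics/{name}.png",out)
E
python3 -c "
from look import *
look('ov3',(('top',(305,180)),('scene',(240,240))))"
```

```text
clock: 7.9
ee_pos: [0.5608, -0.082, 0.1859]
eef_rot: [146.9, 0.1, 88.3]
force: [-0.3, -0.4, -1.4]
width: 0.0232
gripper_force: 98.5
clock: 8.32
ee_pos: [0.5804, -0.0805, 0.1845]
eef_rot: [147.0, 0.0, 88.3]
force: [-0.3, -0.3, -1.0]
width: 0.0223
gripper_force: 98.5
[[ 0.6615 -0.0859  0.0595]
 [ 0.6594 -0.0859  0.0535]
 [ 0.6428 -0.0854  0.0534]] [-18.6 -23.2 124.3  12.3  47.7 -22.7]
```

View pics/ov3.png

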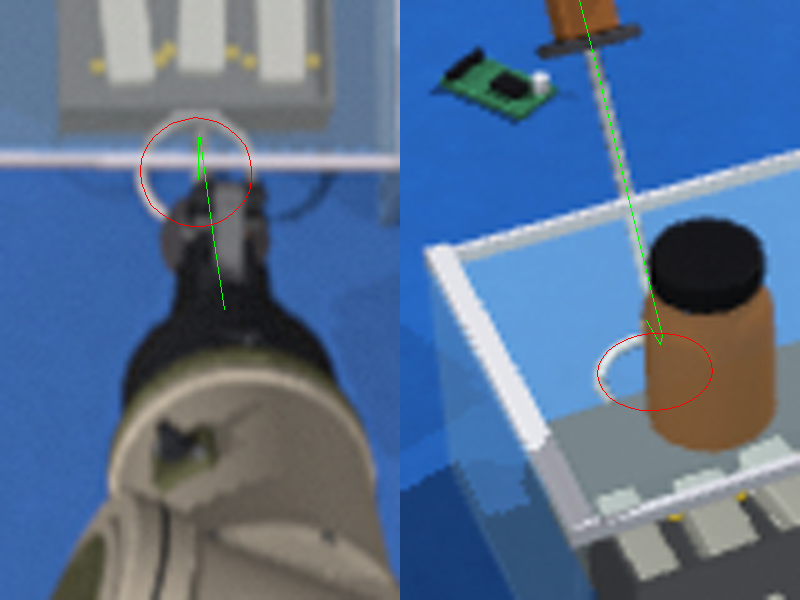

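The top view shows the hook at (203,130)–(197,180) of the crop, inside the ring's outline (137–255). It is centred in y and ~2 mm far in x. I'll descend through the ring.

```bash
python3 -m handwheel '[[-0.001,0,-0.005,0,0,0,1],[-0.002,0,-0.012,0,0,0,1],[-0.002,0,-0.018,0,0,0,1],[-0.002,0,-0.022,0,0,0,1],[-0.002,0,-0.022,0,0,0,1]]'
python3 -m handwheel '[[0,0,-0.004,0,0,0,1],[0,0,-0.008,0,0,0,1],[0,0,-0.011,0,0,0,1],[0,0,-0.011,0,0,0,1],[0,0,-0.011,0,0,0,1]]'
python3 -c "
from look import *
look('ov4',(('top',(305,180)),('scene',(240,240))))"
```

```text
clock: 8.83
ee_pos: [0.5773, -0.08, 0.1601]
eef_rot: [147.1, -0.0, 88.3]
force: [0.5, 0.3, -1.6]
width: 0.0226
gripper_force: 98.5
clock: 9.25
ee_pos: [0.5783, -0.0803, 0.151]
eef_rot: [147.0, -0.0, 88.3]
force: [-0.0, 0.8, -0.5]
width: 0.0233
gripper_force: 98.5
[[ 0.6593 -0.0857  0.026 ]
 [ 0.6573 -0.0857  0.0199]
 [ 0.6406 -0.0852  0.0198]] [-18.7 -21.3 126.6  13.3  43.7 -24. ]
```

No contact so far. Now I'll pull: first leaned, then straightening the tool to about 15° while pulling, since the arm is near a joint limit.

```bash
python3 -m handwheel '[[-0.006,0,0,0,0,0,1],[-0.013,0,0,0,0,0,1],[-0.02,0.0005,0,0,0,0,1],[-0.026,0.001,0,0,0,0,1],[-0.032,0.001,0,0,0,0,1]]' 120
python3 -m handwheel '[[-0.006,0,0,0,0,0,1],[-0.013,0,0,0,0,0,1],[-0.02,0.0005,0,0,0,0,1],[-0.026,0.001,0,0,0,0,1],[-0.03,0.001,0,0,0,0,1]]'
python3 -c "
from look import *
look('ov5',(('top',(305,200)),('scene',(240,240))),5,(.61,-.085))"
```

```text
clock: 9.77
ee_pos: [0.546, -0.0794, 0.1517]
eef_rot: [146.9, 0.0, 88.3]
force: [1.3, 0.2, -1.2]
width: 0.0228
gripper_force: 117.7
clock: 10.18
ee_pos: [0.516, -0.0784, 0.1517]
eef_rot: [146.9, 0.0, 88.3]
force: [0.6, -0.4, 0.3]
width: 0.0231
gripper_force: 117.7
[[ 0.5972 -0.0839  0.0268]
 [ 0.5952 -0.0839  0.0208]
 [ 0.5786 -0.0834  0.0207]] [-21.9 -34.9 135.6  14.5  48.8 -26.8]
```

View pics/ov5.png

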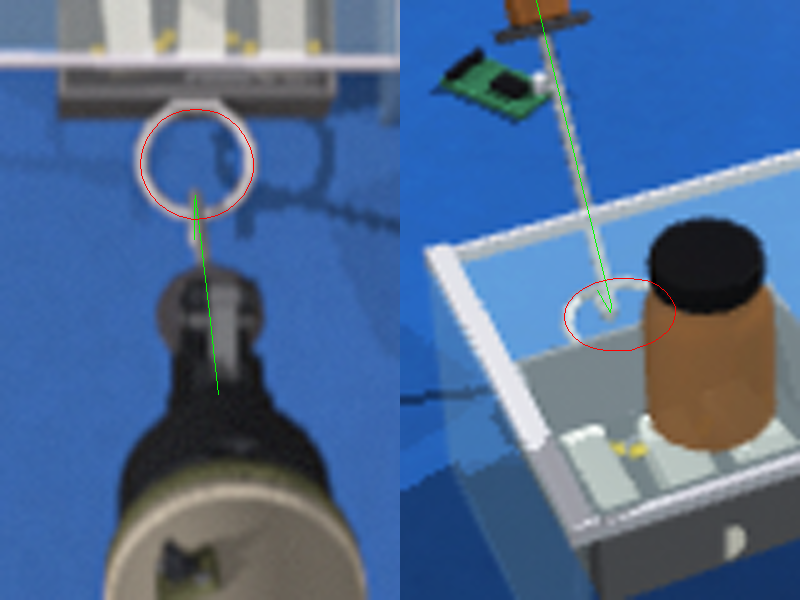

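The hook has caught the ring's front wire. The ring is now at crop (195,160), i.e. x≈0.61, and the tray follows straight. I'll pull the remaining ~117 mm.

```bash
python3 -m handwheel '[[-0.005,0,0.0015,0,1.2,0,1],[-0.01,0.0005,0.003,0.1,2.4,0,1],[-0.0155,0.0005,0.0045,0.1,3.6,0,1],[-0.021,0.001,0.006,0.2,4.8,0,1],[-0.026,0.001,0.0075,0.2,6,0,1]]'
python3 -m handwheel '[[-0.005,0,0.0012,0,1.2,0,1],[-0.01,0.0005,0.0024,0.1,2.4,0,1],[-0.015,0.0005,0.0036,0.1,3.6,0,1],[-0.02,0.001,0.005,0.2,4.8,0,1],[-0.025,0.001,0.006,0.2,6,0,1]]'
python3 -m handwheel '[[-0.0045,0,0.001,0,1.2,0,1],[-0.009,0.0005,0.002,0.1,2.4,0,1],[-0.0135,0.0005,0.003,0.1,3.6,0,1],[-0.0175,0.001,0.004,0.2,4.8,0,1],[-0.0216,0.001,0.0045,0.2,6,0,1]]'
python3 -c "
from look import *
look('ov6',(('top',(280,190)),('scene',(200,220))),4,(.494,-.082))"
```

```text
clock: 10.7
ee_pos: [0.4902, -0.0773, 0.1588]
eef_rot: [153.1, -0.0, 88.3]
force: [0.9, -0.1, -1.0]
width: 0.0228
gripper_force: 117.8
clock: 11.12
ee_pos: [0.4652, -0.0763, 0.1648]
eef_rot: [159.1, -0.0, 88.3]
force: [1.3, -0.4, -1.6]
width: 0.0228
gripper_force: 117.8
clock: 11.53
ee_pos: [0.4436, -0.0753, 0.1695]
eef_rot: [165.1, -0.1, 88.3]
force: [0.8, 0.1, -0.1]
width: 0.0227
gripper_force: 117.8
[[ 0.4818 -0.0793  0.0255]
 [ 0.478  -0.0792  0.0204]
 [ 0.4622 -0.0788  0.0255]] [-20.  -31.3 126.5   5.   70.7 -19.3]
```

View pics/ov6.png

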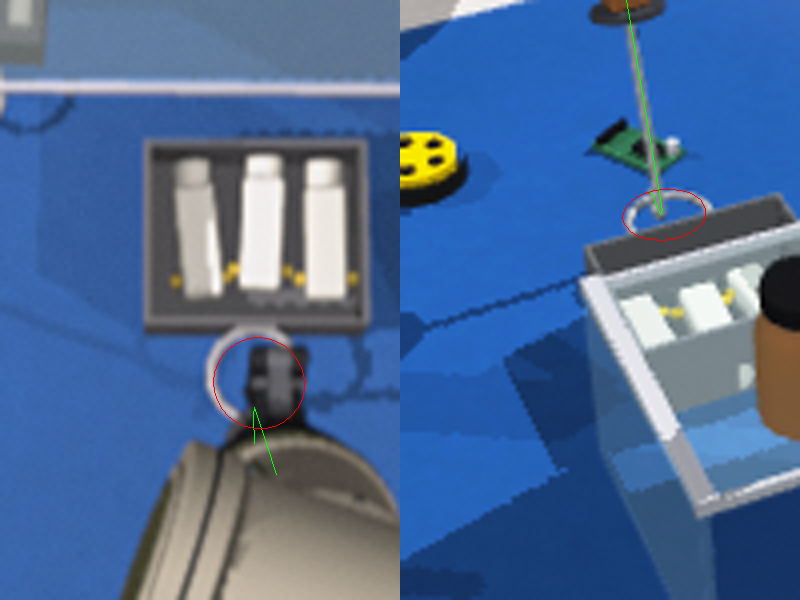

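The tray is almost out: its back top edge is at top-view row ~225, only a few mm in front of the shelf edge. I'll pull ~22 mm more.

```bash
python3 -m handwheel '[[-0.006,0,0,0,0,0,1],[-0.012,0.0005,0,0,0,0,1],[-0.017,0.0005,0,0,0,0,1],[-0.022,0.0005,0,0,0,0,1],[-0.022,0.0005,0,0,0,0,1]]'
python3 - <<'E'
from h import *
import cv2
s=arm.snapshot("top");cv2.imwrite("pics/top7.png",s["frame"][:,:,::-1])
f=s["frame"].astype(int)
print(np.round(ray(s,(316,225),.05),4),np.round(arm.read_state()["joints"],1))
col=f[205:290,330];print([(205+i,*c) for i,c in enumerate(col) if 10<i<50])
print(np.round([ray(s,(330,r),.05)[0] for r in(225,230,235,240)],4), ray(s,(330,213),.11))
E
```

```text
clock: 12.05
ee_pos: [0.4208, -0.0749, 0.1691]
eef_rot: [165.0, -0.0, 88.3]
force: [0.3, -0.4, -0.9]
width: 0.0227
gripper_force: 117.9
[ 0.6235 -0.0243  0.05  ] [-21.3 -36.2 129.6   5.2  72.5 -20.5]
[(216, np.int64(56), np.int64(100), np.int64(169)), (217, np.int64(57), np.int64(100), np.int64(168)), (218, np.int64(56), np.int64(99), np.int64(167)), (219, np.int64(57), np.int64(100), np.int64(168)), (220, np.int64(57), np.int64(100), np.int64(168)), (221, np.int64(58), np.int64(100), np.int64(168)), (222, np.int64(57), np.int64(101), np.int64(168)), (223, np.int64(56), np.int64(99), np.int64(167)), (224, np.int64(55), np.int64(96), np.int64(162)), (225, np.int64(50), np.int64(91), np.int64(153)), (226, np.int64(54), np.int64(94), np.int64(157)), (227, np.int64(51), np.int64(91), np.int64(153)), (228, np.int64(50), np.int64(90), np.int64(153)), (229, np.int64(53), np.int64(91), np.int64(153)), (230, np.int64(53), np.int64(92), np.int64(154)), (231, np.int64(51), np.int64(91), np.int64(153)), (232, np.int64(51), np.int64(89), np.int64(152)), (233, np.int64(49), np.int64(90), np.int64(
[... 455 characters left out ...]
4(178)), (243, np.int64(193), np.int64(186), np.int64(177)), (244, np.int64(193), np.int64(186), np.int64(178)), (245, np.int64(189), np.int64(183), np.int64(174)), (246, np.int64(170), np.int64(164), np.int64(156)), (247, np.int64(178), np.int64(171), np.int64(163)), (248, np.int64(195), np.int64(188), np.int64(180)), (249, np.int64(198), np.int64(191), np.int64(182)), (250, np.int64(195), np.int64(190), np.int64(181)), (251, np.int64(195), np.int64(189), np.int64(180)), (252, np.int64(194), np.int64(187), np.int64(177)), (253, np.int64(196), np.int64(190), np.int64(180)), (254, np.int64(193), np.int64(187), np.int64(177))]
[0.6229 0.6119 0.6009 0.59  ] [ 0.63491771 -0.05299319  0.11      ]
```

The back edge now lies at row 234.5 (x≈0.602), about 33 mm in front of the shelf edge. To unhook, I'll go down a little, forward 26 mm, then straight up.

```bash
python3 -m handwheel '[[0.001,0,-0.003,0,0,0,1],[0.003,0,-0.006,0,0,0,1],[0.01,0,-0.006,0,0,0,1],[0.018,0,-0.006,0,0,0,1],[0.026,0,-0.006,0,0,0,1]]'
python3 -m handwheel '[[0,0,0,0,0,0,1],[0,0,0.004,0,0,0,1],[0,0,0.01,0,0,0,1],[0,0,0.016,0,0,0,1],[0,0,0.022,0,0,0,1]]'
python3 -c "
from look import *
look('ov8',(('top',(280,190)),('scene',(200,200))),4,(.477,-.082))"
```

```text
clock: 12.52
ee_pos: [0.448, -0.0747, 0.1625]
eef_rot: [165.1, -0.1, 88.3]
force: [0.3, 0.3, -1.6]
width: 0.0225
gripper_force: 117.9
clock: 12.93
ee_pos: [0.4478, -0.0749, 0.1862]
eef_rot: [165.0, -0.0, 88.3]
force: [-0.5, 0.3, -0.8]
width: 0.0228
gripper_force: 117.9
[[ 0.4863 -0.079   0.0423]
 [ 0.4825 -0.0789  0.0371]
 [ 0.4667 -0.0784  0.0422]] [-19.7 -31.3 124.8   4.9  72.3 -18.9]
```

View pics/ov8.png

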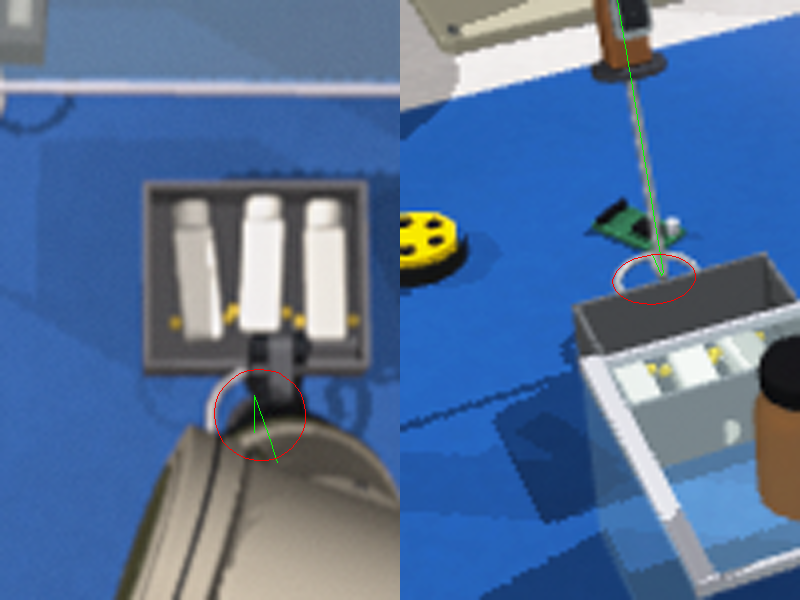

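The ring and hook are free: the tray is unmoved, with its back edge at row 235.5. I'll lift clear, straighten and head back.

```bash
python3 -m handwheel '[[0,0,0.01,0,0,0,1],[0,0,0.03,0,0,0,1],[0,0,0.05,0,0,0,1],[0,0,0.07,0,0,0,1],[0,0,0.09,0,0,0,1]]'
python3 -m handwheel '[[-0.005,-0.02,0,0.1,4,0,1],[-0.011,-0.045,0,0.2,8,0,1],[-0.016,-0.075,0,0.3,12,0,1],[-0.021,-0.105,0,0.4,15,0,1],[-0.023,-0.115,0,0.4,15,0,1]]'
python3 -m handwheel '[[-0.004,-0.02,-0.002,0,0,4.4,1],[-0.01,-0.055,-0.006,0,0,8.8,1],[-0.017,-0.09,-0.01,0,0,13.2,1],[-0.024,-0.125,-0.014,0,0,17.6,1],[-0.03,-0.155,-0.016,0,0,22.2,1]]'
python3 -m handwheel '[[0,0,0,0,0,0,1],[0,0,0,0,0,0,1]]'
```

```text
clock: 13.45
ee_pos: [0.4476, -0.0748, 0.2768]
eef_rot: [165.0, -0.0, 88.3]
force: [0.8, 0.2, -1.5]
width: 0.0226
gripper_force: 117.9
clock: 13.87
ee_pos: [0.4246, -0.1929, 0.275]
eef_rot: [-179.7, 0.0, 88.2]
force: [0.5, -0.1, -1.4]
width: 0.023
gripper_force: 118.1
clock: 14.28
ee_pos: [0.3941, -0.3465, 0.2593]
eef_rot: [180.0, 0.0, 110.7]
force: [1.0, -0.0, -1.6]
width: 0.0224
gripper_force: 118.0
clock: 14.45
ee_pos: [0.3941, -0.3458, 0.2592]
eef_rot: [180.0, -0.0, 110.3]
force: [-0.1, -0.1, -0.5]
width: 0.0227
gripper_force: 118.0
```

```bash
python3 -m handwheel '[[-0.001,-0.01,0,0,0,0,1],[-0.002,-0.025,0,0,0,0,1],[-0.003,-0.032,-0.02,0,0,0,1],[-0.003,-0.032,-0.045,0,0,0,1],[-0.003,-0.032,-0.069,0,0,0,1]]'
python3 -m handwheel '[[0,0,0,0,0,0,1],[0,0,0,0,0,0,1]]'
python3 -c "
from cell import arm
import numpy as np
for i in range(6):
    arm.snapshot('top');s=arm.read_state();print(np.round(s['ee_pos'],4),np.round(s['eef_rot'],2),np.round(s['joints'],2))"
```

```text
clock: 14.87
ee_pos: [0.3927, -0.3771, 0.1907]
eef_rot: [179.9, 0.1, 110.5]
force: [0.2, -0.2, -1.0]
width: 0.0226
gripper_force: 118.0
clock: 15.03
ee_pos: [0.3915, -0.3755, 0.1895]
eef_rot: [-180.0, -0.2, 110.5]
force: [0.5, 0.2, -0.8]
width: 0.0228
gripper_force: 117.9
[ 0.3923 -0.3765  0.1913] [1.7998e+02 2.0000e-02 1.1050e+02] [-4.923e+01 -1.000e-02  9.727e+01  1.000e-02  8.271e+01 -6.973e+01]
[ 0.3928 -0.3771  0.1924] [1.7994e+02 1.4000e-01 1.1050e+02] [-4.923e+01 -5.000e-02  9.720e+01  1.000e-02  8.270e+01 -6.974e+01]
[ 0.3929 -0.3775  0.1928] [179.93   0.19 110.5 ] [-4.925e+01 -6.000e-02  9.717e+01  0.000e+00  8.269e+01 -6.974e+01]
[ 0.3929 -0.3776  0.1928] [179.93   0.2  110.49] [-4.925e+01 -6.000e-02  9.717e+01  0.000e+00  8.268e+01 -6.974e+01]
[ 0.3927 -0.3776  0.1926] [179.93   0.19 110.48] [-4.926e+01 -5.000e-02  9.719e+01 -0.000e+00  8.267e+01 -6.975e+01]
[ 0.3926 -0.3775  0.1922] [1.7994e+02 1.6000e-01 1.1047e+02] [-4.927e+01 -4.000e-02  9.721e+01  0.000e+00  8.266e+01 -6.974e+01]
```

```bash
python3 -m handwheel '[[0.007,0.0025,0,0,0,0,1],[0.015,0.0055,0,0,0,0,1],[0.023,0.0085,0,0,0,0,1],[0.031,0.0115,0,0,0,0,1],[0.037,0.0135,0,0,0,0,1]]'
python3 -m handwheel '[[0.006,0.0022,0,0,0,0,1],[0.013,0.0048,0,0,0,0,1],[0.02,0.0074,0,0,0,0,1],[0.026,0.0095,0,0,0,0,1],[0.0296,0.0109,0,0,0,0,1]]'
python3 -m handwheel '[[0,0,0,0,0,0,1],[0,0,-0.004,0,0,0,1],[0,0,-0.008,0,0,0,1],[0,0,-0.012,0,0,0,1],[0,0,-0.014,0,0,0,1]]'
python3 -m handwheel '[[0,0,0,0,0,0,1],[0,0,0,0,0,0,1]]'
```

```text
clock: 15.75
ee_pos: [0.4301, -0.3627, 0.1902]
eef_rot: [180.0, -0.0, 110.5]
force: [-0.5, 0.2, -1.5]
width: 0.0228
gripper_force: 118.0
clock: 16.17
ee_pos: [0.4593, -0.3521, 0.1902]
eef_rot: [180.0, -0.0, 110.5]
force: [0.2, -0.4, -1.4]
width: 0.0228
gripper_force: 118.0
clock: 16.58
ee_pos: [0.4578, -0.3523, 0.1751]
eef_rot: [-180.0, -0.1, 110.4]
force: [0.2, -0.2, -0.7]
width: 0.0227
gripper_force: 118.0
clock: 16.75
ee_pos: [0.4581, -0.3524, 0.176]
eef_rot: [-180.0, -0.0, 110.4]
force: [-0.6, -0.2, -1.8]
width: 0.023
gripper_force: 118.0
```

```bash
python3 -m handwheel '[[0,0,-0.001,0,0,0,1],[0,0,-0.002,0,0,0,1],[0,0,-0.002,0,0,0,1],[0,0,-0.002,0,0,0,1]]'
python3 -m handwheel '[[0,0,-0.0005,0,0,0,1],[0,0,-0.001,0,0,0,1],[0,0,-0.001,0,0,0,1],[0,0,-0.001,0,0,0,1]]'
```

```text
clock: 17.08
ee_pos: [0.4584, -0.3525, 0.1744]
eef_rot: [180.0, 0.0, 110.5]
force: [0.1, -0.0, -1.3]
width: 0.0225
gripper_force: 118.0
clock: 17.42
ee_pos: [0.4584, -0.3524, 0.1732]
eef_rot: [-180.0, -0.0, 110.5]
force: [0.0, 0.3, -1.0]
width: 0.0226
gripper_force: 117.9
```

```bash
python3 -m handwheel '[[0,0,-0.0005,0,0,0,1],[0,0,-0.001,0,0,0,1],[0,0,-0.001,0,0,0,1],[0,0,-0.001,0,0,0,1]]'
python3 -m handwheel '[[0,0,-0.0005,0,0,0,1],[0,0,-0.001,0,0,0,1],[0,0,-0.001,0,0,0,1],[0,0,-0.001,0,0,0,1]]'
```

```text
clock: 17.75
ee_pos: [0.4586, -0.3526, 0.1731]
eef_rot: [180.0, 0.0, 110.5]
force: [-2.4, 1.9, 6.0]
width: 0.0227
gripper_force: 119.0
clock: 18.08
ee_pos: [0.4588, -0.3528, 0.173]
eef_rot: [180.0, 0.1, 110.5]
force: [-4.9, 2.5, 10.7]
width: 0.0226
gripper_force: 119.7
```

It is seated: contact at TCP z≈0.173, as at the grasp. I'll relieve the load, open slowly and retreat upward.

```bash
python3 -m handwheel '[[0,0,0.0012,0,0,0,1],[0,0,0.0012,0,0,0,1],[0,0,0.0012,0,0,0,1]]' 20
python3 -m handwheel '[[0,0,0.0012,0,0,0,0.4],[0,0,0.0012,0,0,0,0],[0,0,0.0012,0,0,0,-0.5],[0,0,0.0012,0,0,0,-1],[0,0,0.0012,0,0,0,-1]]'
python3 -m handwheel '[[0,0,0,0,0,0,-1],[0,0,0,0,0,0,-1],[0,0,0,0,0,0,-1],[0,0,0,0,0,0,-1],[0,0,0,0,0,0,-1]]'
python3 -m handwheel '[[0,0,0.008,0,0,0,-1],[0,0,0.025,0,0,0,-1],[0,0,0.045,0,0,0,-1],[0,0,0.065,0,0,0,-1],[0,0,0.085,0,0,0,-1]]'
python3 -m handwheel '[[-0.01,0.03,0.02,0,0,0,-1],[-0.02,0.06,0.03,0,0,0,-1],[-0.03,0.09,0.03,0,0,0,-1],[-0.04,0.12,0.03,0,0,0,-1],[-0.05,0.15,0.03,0,0,0,-1]]'
python3 - <<'E'
from h import *
import cv2
for n in("top","scene"):
    s=arm.snapshot(n);cv2.imwrite(f"pics/{n}_end.png",s["frame"][:,:,::-1])
    f=s["frame"];a=cv2.imread(f"pics/{n}0.png")[:,:,::-1]
    for lab,g in(("start",a),("end",f)):
        h=cv2.cvtColor(np.ascontiguousarray(g),cv2.COLOR_RGB2HSV)
        u0,v0=(470,265) if n=="top" else (110,215); w=h[v0:v0+45,u0:u0+50]
        m=(w[...,0]>5)&(w[...,0]<20)&(w[...,1]>120)&(w[...,2]>40)
        y,x=np.nonzero(m);print(n,lab,m.sum(),x.mean()+u0,y.mean()+v0,x.min()+u0,x.max()+u0,y.min()+v0,y.max()+v0)
s=arm.snapshot("top");f=s["frame"].astype(int)
for c in(323,340,360):print(c,[r for r in range(218,300) if abs(f[r,c,2]-f[r,c,0])<25][:1])
d=np.abs(f-cv2.imread("pics/top0.png")[:,:,::-1].astype(int)).max(2)
for nm,b in dict(narrow=(240,160,295,230),pliers=(215,290,265,365),wheel=(384,340,415,372),board=(322,322,350,352),motor=(138,205,178,240),batt=(450,205,470,224)).items():print(nm,np.round(d[b[1]:b[3],b[0]:b[2]].mean(),1))
E
```

```text
clock: 18.33
ee_pos: [0.4587, -0.3527, 0.173]
eef_rot: [180.0, 0.0, 110.5]
force: [-2.5, 1.7, 5.4]
width: 0.0227
gripper_force: 119.3
clock: 18.75
ee_pos: [0.4583, -0.3524, 0.1734]
eef_rot: [-180.0, -0.0, 110.5]
force: [-0.6, 0.7, 0.2]
width: 0.0731
gripper_force: 0.0
clock: 19.17
ee_pos: [0.4584, -0.3525, 0.1737]
eef_rot: [180.0, 0.0, 110.5]
force: [0.2, 0.0, 0.7]
width: 0.0855
gripper_force: 0.0
clock: 19.58
ee_pos: [0.4584, -0.3524, 0.2603]
eef_rot: [180.0, 0.0, 110.5]
force: [0.0, -0.0, 0.9]
width: 0.0854
gripper_force: 0.0
clock: 20.0
ee_pos: [0.408, -0.2014, 0.2897]
eef_rot: [179.9, 0.1, 110.4]
force: [-0.1, 0.2, 0.7]
width: 0.0857
gripper_force: 0.0
top start 257 495.4280155642023 290.6770428015564 484 507 282 299<stdin>:10: RuntimeWarning: Mean of empty slice.
  ret = ret.dtype.type(ret / rcount)
Traceback (most recent call last):
ValueError: zero-size array to reduction operation minimum which has no identity
```

The arm probably hides the stand from above, so I'll move it clear and measure again.

```bash
python3 -m handwheel '[[0,0.031,0,0,0,0,-1],[0,0.062,0,0,0,0,-1],[0,0.093,0,0,0,0,-1],[0,0.124,0,0,0,0,-1],[0,0.155,0,0,0,0,-1]]' >/dev/null
python3 -m handwheel '[[0,0.031,0,0,0,0,-1],[0,0.062,0,0,0,0,-1],[0,0.093,0,0,0,0,-1],[0,0.124,0,0,0,0,-1],[0,0.155,0,0,0,0,-1]]' >/dev/null
python3 -m handwheel '[[-0.01,0.031,0,0,0,0,-1],[-0.03,0.062,0,0,0,0,-1],[-0.05,0.093,0,0,0,0,-1],[-0.07,0.124,0,0,0,0,-1],[-0.09,0.155,0,0,0,0,-1]]' >/dev/null
python3 -m handwheel '[[-0.01,0.031,0,0,0,0,-1],[-0.03,0.062,0,0,0,0,-1],[-0.05,0.093,0,0,0,0,-1],[-0.07,0.124,0,0,0,0,-1],[-0.09,0.155,0,0,0,0,-1]]'
cat > fin.py <<'E'
from h import *
import cv2
for n in("top","scene"):
    s=arm.snapshot(n);cv2.imwrite(f"pics/{n}_end.png",s["frame"][:,:,::-1])
    f=s["frame"];a=cv2.imread(f"pics/{n}0.png")[:,:,::-1]
    for lab,g in(("start",a),("end",f)):
        h=cv2.cvtColor(np.ascontiguousarray(g),cv2.COLOR_RGB2HSV)
        u0,v0=(470,265) if n=="top" else (110,215); w=h[v0:v0+45,u0:u0+50]
        m=(w[...,0]>5)&(w[...,0]<20)&(w[...,1]>120)&(w[...,2]>40)
        y,x=np.nonzero(m);print(n,lab,m.sum(),*((x.mean()+u0,y.mean()+v0,x.min()+u0,x.max()+u0,y.min()+v0,y.max()+v0) if m.any() else ()))
s=arm.snapshot("top");f=s["frame"].astype(int)
for c in(323,340,360):print(c,[r for r in range(218,300) if abs(f[r,c,2]-f[r,c,0])<25][:1])
g0=cv2.imread("pics/top0.png")
g1=np.ascontiguousarray(s["frame"][:,:,::-1])
for nm,b in dict(narrow=(240,180,295,230),pliers=(215,290,265,365),wheel=(384,340,415,372),board=(322,322,350,352),motor=(138,205,178,240),batt=(450,205,470,224),stand=(445,265,515,325)).items():
    tpl=g0[b[1]:b[3],b[0]:b[2]];win=g1[b[1]-8:b[3]+8,b[0]-8:b[2]+8]
    r=cv2.matchTemplate(win,tpl,cv2.TM_CCOEFF_NORMED);_,v,_,l=cv2.minMaxLoc(r);print(nm,round(v,2),l[0]-8,l[1]-8)
E
python3 fin.py
```

```text
clock: 21.72
ee_pos: [0.2271, 0.419, 0.2896]
eef_rot: [179.9, -0.0, 110.5]
force: [0.5, 0.5, 0.9]
width: 0.0855
gripper_force: 0.0
top start 257 495.4280155642023 290.6770428015564 484 507 282 299
top end 261 495.3103448275862 290.6551724137931 483 507 282 299
scene start 460 129.06304347826088 239.64565217391305 119 139 223 257
scene end 461 129.26030368763557 239.68112798264642 119 140 223 257
323 [236]
340 [235]
360 [235]
narrow 1.0 0 0
pliers 0.97 0 0
wheel 0.92 0 0
board 0.88 0 0
motor 1.0 0 0
batt 1.0 0 0
stand 0.96 0 0
```

The tool hangs exactly as it did at the start in both views, the bystanders have not moved, and the tray's back edge at row 235 is about 33 mm in front of the shelf.

```bash
python3 -c "
from cell import arm
print(arm.close_job())"
```

```text
the job is handed in; nothing more can be done
None
```

The wide tray is on the table about 33 mm clear of the shelf's front edge, the hook tool hangs upright in its stand again, the camera check shows the narrow tray and loose things where they were, and the job is handed in.

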